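Load-test a battery pack: click the selector on, hold the load lever at its third detent

TASK

Load-test the battery pack that sits in the yellow tester: first turn the tester's black selector knob clockwise by one click, from the white mark to the green one, and let go of it. Then, with the fingertips, press the red-ended spring lever down past its first two detents to the third (the red mark, as far as it goes), and hold it there: finish while still holding the lever down, since it springs up when let go. Leave the knob at the green mark and do not disturb the loose things around the tester.

Things in the scene. Friction and masses are not known exactly. Their poses are not given: they have to be found in the camera images.
- tester: Battery load tester bolted to the bench: yellow console with black deck, 160 mm (x) by 280 mm (y), deck top 70 mm above the bench; low cradle behind it (to x = 193 mm) with a black battery pack, top at 75 mm. Origin: centre of the console's underside; z up, x to its back (front looks along -x; yaw varies). Knob on its left (+y), lever on its right (-y), round white meter between.
- knob_grip (a point): On the knob's vertical axis, 100 mm above the bench. Black grip bar 14 mm thick, 46 long, from 82 to 112 mm above the bench, on a round foot of 46 mm diameter; pinch it across the 14 mm. Site x runs along the bar to the end with the white line: at the start the tester's +x, at a white dot on the deck; green dot 60 and red dot 120 degrees clockwise from it.
- knob (a joint): Selector angle, rad: 0 at the white dot (start), grows clockwise seen from above. Detents at 0, 1.047 (green dot) and 2.094 (red dot, end stop); about 0.15 Nm carries it over a hump (at 0.52 and 1.57). Let go past a hump, it settles at the next detent and stays.
- lever_pivot (a point): Axis of the load lever, 105 mm above the bench, along the tester's y; the lever points from it to the tester's -x. Fixed lugs round the axis reach 112 mm above the bench and 22 mm to either side; a thin wire quadrant with coloured pips stands 40 mm to the -y side.
- paddle (a point): Centre of the top face of the lever's red end paddle: press here. Paddle 34 mm along the lever, 50 mm along the tester's y, 14 mm thick; its centre is 95 mm from the axis, this point 7 mm above that centre line. Lever angle above level = 0.56 rad minus the joint value, so this point is 161 mm above the bench at the start, 97 mm at the third detent. Site x: along the lever to the pivot.
- load_lever (a joint): Lever angle, rad: 0 raised (start, white pip), grows when pressed down; detents at 0.24 (green pip), 0.48 (yellow), 0.72 (red), hard stop at 0.76. Springs back to 0 from everywhere: about 5 N at the paddle at first, 9 to 10 N at the third detent, 2 N more at each hump (near 0.06, 0.30, 0.54).
- tape_measure: Loose bystander: black and green tape measure, 44 by 90 mm, 69 mm high; origin at the centre of its underside.
- duct_tape: Loose bystander: grey roll of tape lying flat, 112 mm across, 48 mm high; origin at the centre of its underside.
- pliers: Loose bystander: pliers with red handles lying flat, 175 mm long, 12 mm high; origin at the centre of the underside.

How it is judged:
By the outcome, as a careful person would: the job done as asked, in the order asked, and still so for the second after the job is handed in, while the arm keeps its last pose, push and grip.
It also fails if it takes over 45 s, if anything falls off the work surface, if the arm or the gripper's body presses on something with over 40 N, if the wrist force passes 120 N, or if a joint passes its speed limit or range.

ROBOT

A 6-joint arm with a two-finger parallel gripper is mounted at the origin on a cart in front of the work surface, level with it; the furniture and walls round the work are solid. World frame = base frame: x ahead of the robot, y to its left, z up, the work surface at z = 0. Lengths are in m, angles in rad, forces in N, time in s.
With the tool pointing down it reaches from about 0.35 to 0.875 m from the base axis. Payload 15.5 kg.
Tool frame: the origin (TCP) lies on the centre line of the jaws, within the pads' length; the fingertips stand 14 mm ahead of it and the grasp point (between the pads) lies 5 mm behind it; z points along the fingers, y is the line along which they close (so a half turn about z gives the same grasp; the last joint's range is limited). The gripper opens to 85 mm and grips with 20 to 120 N. Pads are 22 mm wide; open, the fingers measure 114 mm over their backs; the gripper's body (76 mm by 85 mm) begins 54 mm behind the grasp point. The pads swing forward as they close: fully open they stand 13 mm farther back than shut.
Start: joints at [1.169, 0.494, 1.345, -0, 1.302, -0.096], TCP at [0.188, 0.596, 0.245] pointing down, gripper open.
Joint ranges: [-2.91, 2.91], [-0.82, 2.16], [0.22, 2.67], [-1.22, 4.37], [0.12, 2.79], [-3.08, 3.08]. Speed limits (rad/s): [1.89, 1.89, 2.57, 3.01, 3.01, 3.01].

INTERFACE

Orientations are given as a rotation vector (axis times angle).
In Python, from workcell import status, cams, order gives the robot as it stands.
- The arm moves only by the tool carry_out, never from a script. Its argument "commands" is a list that holds one entry, the list of rows, each a list of 7 numbers: the opening, from 0 (shut) to 1 (fully open), then the shift along the tool's x, y, z in mm, then the turn, a rotation vector about the tool's x, y, z in degrees. A call has 1 to 12 rows; each row shifts and turns the commanded pose from where the row before left it, along the tool's axes as they then stand; what a row does not reach is not made up. A row lasts 1/8 s, in which the tool goes at most 62.5 mm and 10.7 degrees, less where a joint would pass 70% of its speed; a pose out of reach is approached as far as the arm can. A call with a gripper value outside its range is refused whole. The fingers move at their own pace and stop on an object; "force" is the grip in N (left out, the last holds). Time passes only in rows, so rows that do not move let the fingers close. It gives the time, the measured TCP pose, the force, the opening and the grip force at its end, in the units of the state.
- status.read_state(): the state, without advancing time (a new reading comes with each control period).
- cams.snapshot(name): name is "scene" or "side" or "wrist"; returns a dict with "image" (420x560x3 uint8, red, green, blue), "mtx" (3x3 intrinsics, pixels), "rvec" (rotation vector, rad) and "tvec" (3), from world to camera coordinates, as OpenCV has them; the wrist camera has in their place "T_tool_cam" (4x4, takes a point from camera to tool coordinates, whose origin is the TCP and whose axes are the flange's). Camera axes: x right, y down, z forward; pixel columns grow to the right and rows downward; lengths in m; the calibration is good to about 2 mm. The wrist camera is an equidistant fisheye: a pixel r from the principal point sees the ray r / f radians off the axis. A picture is of the moment at which its call begins: read the wrist's pose just before it. There is no depth.
- order.hand_in(): hands the job in; it is judged then, once.
The state is a dict: "time": time; "joints": joint angles; "qd": joint speeds; "effort": joint torques, N m; "position": TCP position; "ee_rot": TCP orientation; "contact_force": force on the tool from outside, world axes, zero at the start; "ft_torque": the same for the moment, N m; "gripper_width": opening from 0.0 (shut) to 1.0 (fully open); "gripper_force": force on a finger pad.
Only numpy, scipy, OpenCV 4.12 (cv2) and the standard library are available. Lean on these libraries where they do the work, as an engineer would, in place of code of your own. Each camera call takes 0.05 s, during which the arm holds its last target. There are 200 camera calls.

## Working session

There is one attempt and no reset: what is moved stays moved. The work goes in short steps, Python scripts to look and compute and a tool call to move; the robot and the scene stay as the last step left them, time stands still between calls to the robot, and variables do not carry over. Pictures are saved under pics/ and viewed, at most 10 in all, crops included, and the job is handed in when it is done.

Besides the shell and the picture viewer there is one more tool, called after ">>>" as name(argument=value, ...), one argument or row to a line, values as JSON. carry_out: Moves the arm, as the interface text tells. Its arguments: {"type":"object","properties":{"commands":{"type":"array","items":{"type":"array","items":{"type":"array","items":{"type":"number"}}}},"force":{"type":"number"}},"required":["commands"]}

```bash
mkdir -p pics; ls
python3 - <<'E'
from workcell import status,cams
import cv2,numpy as np
s=status.read_state();print({k:np.round(v,3).tolist() for k,v in s.items()})
for n in ("scene","side"):
    c=cams.snapshot(n);cv2.imwrite(f"pics/{n}0.png",c["image"][:,:,::-1]);R=cv2.Rodrigues(np.array(c["rvec"]))[0];print(n,np.round(c["mtx"],1).tolist(),(-R.T@np.array(c["tvec"]).ravel()).round(3))
E
```

```text
pics
{'time': 0.0, 'joints': [1.169, 0.494, 1.346, -0.0, 1.302, -0.095], 'qd': [0.0, 0.0, -0.001, 0.002, 0.0, 0.001], 'effort': [0.0, -88.215, -38.389, 0.0, 0.01, -0.0], 'position': [0.188, 0.596, 0.245], 'ee_rot': [-0.478, -3.105, 0.002], 'contact_force': [-0.524, -0.299, -0.104], 'ft_torque': [-0.039, -0.017, 0.016], 'gripper_force': 0.0, 'gripper_width': 1.003}
scene [[379.5, 0.0, 272.9], [0.0, 379.5, 212.1], [0.0, 0.0, 1.0]] [-0.118 -0.929  0.525]
side [[399.1, 0.0, 279.8], [0.0, 399.1, 212.0], [0.0, 0.0, 1.0]] [ 0.41  -1.104  0.564]
```

View pics/scene0.png

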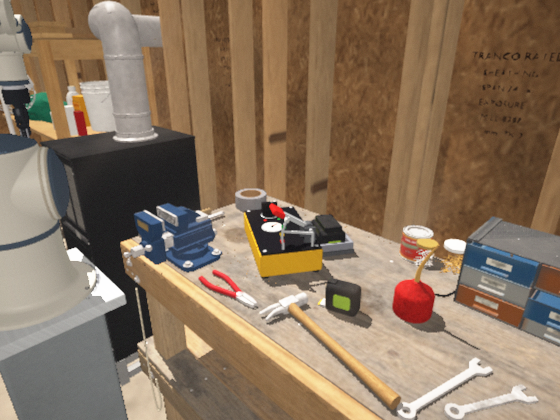

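View pics/side0.png

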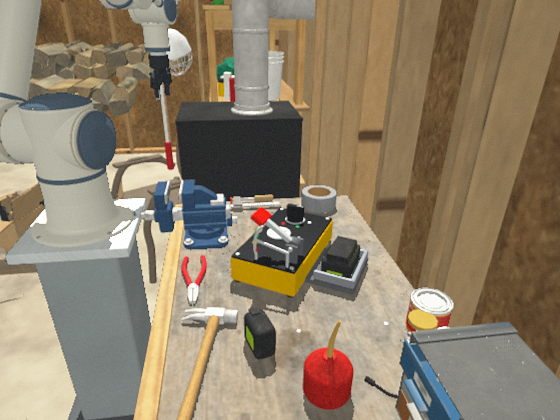

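The tester is at about (280,240) in the scene view and (283,250) in the side view. The red paddle is at (277,211) and (261,216), and the knob is near (296,212) in the side view. I'll view enlarged crops to pick points.

Run:
```python
import cv2,numpy as np
a=cv2.imread("pics/scene0.png")[190:280,230:360];b=cv2.imread("pics/side0.png")[185:300,225:375]
a=cv2.resize(a,None,fx=5,fy=5,interpolation=cv2.INTER_CUBIC)[:, :650];b=cv2.resize(b,None,fx=5,fy=5,interpolation=cv2.INTER_CUBIC)
cv2.imwrite("pics/ca.png",a);cv2.imwrite("pics/cb.png",b)
```

```text
(no output)
```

View pics/ca.png

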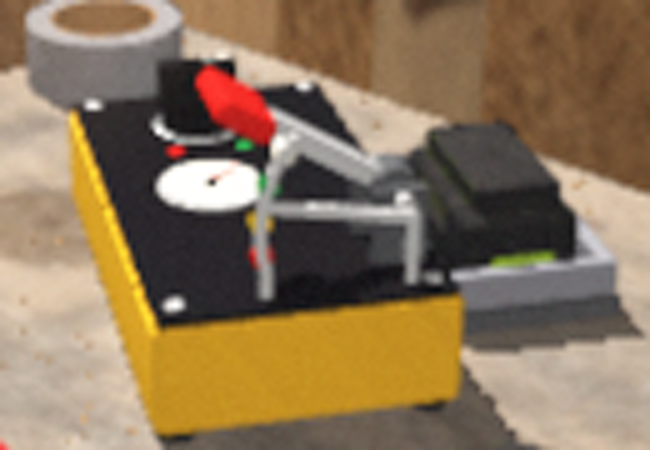

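View pics/cb.png

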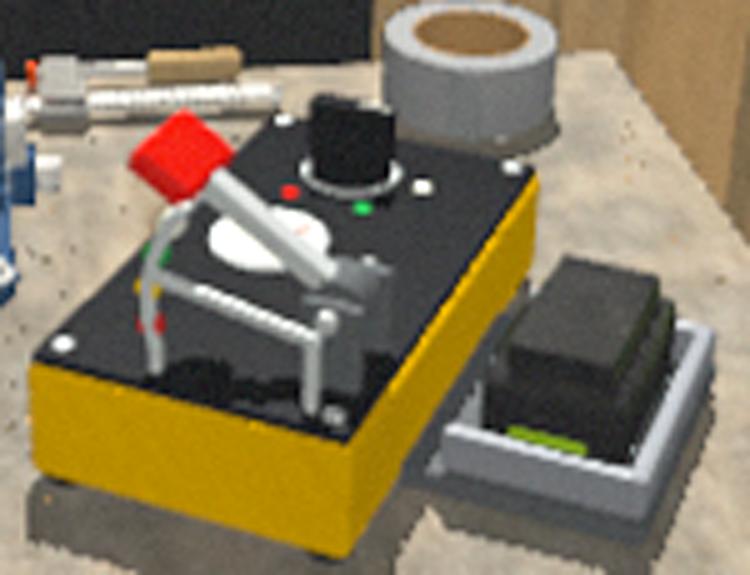

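The scene crop shows the deck corners at (160,325), (460,295), (70,112) and (310,85), and the green and red dots at (245,145) and (177,152). The side crop shows corners at (30,365), (350,440) and (540,180), and white, green and red dots at (423,187), (362,208) and (290,192). The duct tape sits just beyond the knob.

```bash
cat > h.py <<'E'
from workcell import status,cams
import cv2,numpy as np
from scipy.spatial.transform import Rotation as Ro
def ray(c,uv):
    R=cv2.Rodrigues(np.array(c["rvec"]))[0];t=np.array(c["tvec"]).ravel()
    return -R.T@t, R.T@np.linalg.inv(c["mtx"])@np.array([*uv,1.])
def plane(c,uv,z):
    o,d=ray(c,uv);return o+d*(z-o[2])/d[2]
def tri(c1,u1,c2,u2):
    o1,d1=ray(c1,u1);o2,d2=ray(c2,u2)
    s=np.linalg.lstsq(np.c_[d1,-d2],o2-o1,rcond=None)[0];a=o1+s[0]*d1;b=o2+s[1]*d2;return (a+b)/2,np.linalg.norm(a-b)
def wray(c,uv,s):
    # wrist fisheye ray in the world, s = state
    K=np.array(c["mtx"]);x=(uv[0]-K[0,2])/K[0,0];y=(uv[1]-K[1,2])/K[1,1];r=np.hypot(x,y)
    d=np.array([x/r*np.sin(r),y/r*np.sin(r),np.cos(r)]) if r>1e-9 else np.array([0,0,1.])
    T=np.array(c["T_tool_cam"]);R=Ro.from_rotvec(s["ee_rot"]).as_matrix()
    return R@T[:3,3]+np.array(s["position"]),R@T[:3,:3]@d
def wplane(c,uv,s,z):
    o,d=wray(c,uv,s);return o+d*(z-o[2])/d[2]
def wpix(c,p,s):
    T=np.array(c["T_tool_cam"]);R=Ro.from_rotvec(s["ee_rot"]).as_matrix()
    q=R.T@(np.array(p)-s["position"]);q=T[:3,:3].T@(q-T[:3,3]);r=np.arctan2(np.hypot(q[0],q[1]),q[2]);f=np.array(c["mtx"])
    h=np.hypot(q[0],q[1]);return f[0,0]*r*q[0]/h+f[0,2],f[1,1]*r*q[1]/h+f[1,2]
E
python3 - <<'E'
from h import *
a=cams.snapshot("scene");b=cams.snapshot("side")
A=lambda x,y:(x/5-.4+230,y/5-.4+190);B=lambda x,y:(x/5-.4+225,y/5-.4+185)
P={}
for n,c,u in [("FR a",a,A(160,325)),("BR a",a,A(460,295)),("FL a",a,A(70,112)),("BL a",a,A(310,85)),("G a",a,A(245,145)),("R a",a,A(177,152)),
 ("FR b",b,B(30,365)),("BR b",b,B(350,440)),("BL b",b,B(540,180)),("FL b",b,B(278,112)),("W b",b,B(423,187)),("G b",b,B(362,208)),("R b",b,B(290,192))]:
    P[n]=plane(c,u,.07);print(n,P[n].round(4))
for k in "ab":
    v=P["BR "+k]-P["FR "+k];w=P["BL "+k]-P["BR "+k];v2=P["FL "+k]-P["FR "+k];ctr=(P["FR "+k]+P["BR "+k]+P["BL "+k]+P["FL "+k])/4
    print(k,np.linalg.norm(v),np.linalg.norm(w),np.linalg.norm(v2),ctr.round(4),np.degrees(np.arctan2(v[1],v[0])),np.degrees(np.arctan2(-w[0],w[1])),np.degrees(np.arctan2(-v2[0],v2[1])))
print("knob",P["W b"]+P["R b"]-P["G b"])
print("paddle",tri(a,A(237,103),b,B(182,155)))
E
```

```text
FR a [ 0.4156 -0.3408  0.07  ]
BR a [ 0.5403 -0.4236  0.07  ]
FL a [ 0.5518 -0.1139  0.07  ]
BL a [ 0.6849 -0.1877  0.07  ]
G a [ 0.5922 -0.2227  0.07  ]
R a [ 0.5577 -0.2019  0.07  ]
FR b [ 0.4189 -0.3504  0.07  ]
BR b [ 0.5502 -0.4244  0.07  ]
BL b [ 0.6919 -0.207   0.07  ]
FL b [ 0.5666 -0.1103  0.07  ]
W b [ 0.6288 -0.2073  0.07  ]
G b [ 0.5928 -0.2258  0.07  ]
R b [ 0.5588 -0.2044  0.07  ]
a 0.14969650778707486 0.27666956201105736 0.2646128946841728 [ 0.5481 -0.2665  0.07  ] -33.594726125024884 -31.507123373869526 -30.98143795084515
b 0.1507310208794922 0.2595049327946889 0.28185221539266286 [ 0.5569 -0.273   0.07  ] -29.42152950511693 -33.09058562971651 -31.599107474866948
knob [ 0.59475185 -0.18583871  0.07      ]
paddle (array([ 0.49088906, -0.31805693,  0.15517527]), np.float64(0.0016040294562356722))
```

>>> carry_out(
  commands=[
    [[1,0,0,-40,0,0,0],[1,0,0,-40,0,0,0],[1,-37,-37,0,0,0,0],[1,-37,-37,0,0,0,0],[1,-37,-37,0,0,0,0],[1,-37,-37,0,0,0,0],[1,-37,-37,0,0,0,0],[1,-37,-37,0,0,0,0],[1,-37,-37,0,0,0,0],[1,-37,-37,0,0,0,0],[1,-37,-37,0,0,0,0],[1,-37,-37,0,0,0,0]],
  ],
)

```text
time: 1.7
position: [0.4301, 0.1301, 0.3254]
ee_rot: [0.478, 3.105, 0.0]
contact_force: [1.0, 1.2, -0.5]
gripper_width: 1.001
gripper_force: 0.0
```

>>> carry_out(
  commands=[
    [[1,-36,-36,0,0,0,0],[1,-36,-36,0,0,0,0],[1,-36,-36,0,0,0,0],[1,-36,-36,0,0,0,0],[1,-36,-36,0,0,0,0],[1,-36,-36,0,0,0,0],[1,-36,-36,0,0,0,0],[1,0,0,30,0,0,7.2],[1,0,0,30,0,0,7.2],[1,0,0,0,0,0,0],[1,0,0,0,0,0,0]],
  ],
)

```text
time: 3.08
position: [0.5945, -0.1845, 0.2665]
ee_rot: [0.859, 3.021, -0.0]
contact_force: [-0.4, -0.6, -0.5]
gripper_width: 0.999
gripper_force: 0.0
```

Run:
```python
from h import *
s=status.read_state();c=cams.snapshot("wrist");cv2.imwrite("pics/w1.png",c["image"][:,:,::-1])
print(s["time"],np.round(s["position"],4),np.round(s["joints"],3),Ro.from_rotvec(s["ee_rot"]).as_matrix().round(3).tolist(),np.round(c["mtx"],1).tolist(),np.round(c["T_tool_cam"],3).tolist())
for n,p in dict(knob=[.595,-.186,.112],W=[.629,-.207,.07],G=[.593,-.225,.07],R=[.559,-.204,.07],pad=[.491,-.318,.155]).items(): print(n,np.round(wpix(c,p,s),1))
```

```text
3.075 [ 0.5945 -0.1845  0.2665] [-0.397  0.471  1.325 -0.     1.345 -1.414] [[-0.85, 0.526, 0.001], [0.526, 0.85, -0.0], [-0.001, 0.0, -1.0]] [[325.2, 0.0, 273.3], [0.0, 325.2, 211.0], [0.0, 0.0, 1.0]] [[-0.001, -0.95, -0.312, 0.08], [1.0, -0.001, 0.0, -0.0], [-0.0, -0.312, 0.95, -0.129], [0.0, 0.0, 0.0, 1.0]]
knob [272.5 198. ]
W [272.6 223.2]
G [240.  204.3]
R [238.8 166.7]
pad [ 79.8 192.3]
```

View pics/w1.png

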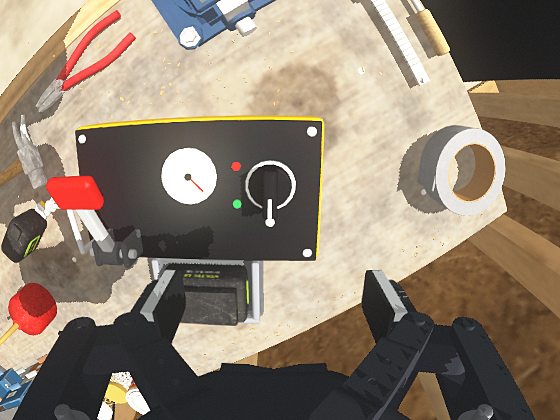

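The wrist view shows white, green and red dots at (270,222), (237,204) and (236,166). The deck screws are at (312,131), (82,139), (97,257) and (307,253), and the paddle top at (75,192). All match the estimates to within about 3 px.

Run:
```python
from h import *
s=status.read_state();c=cams.snapshot("wrist");im=c["image"].astype(int)
r,g,b=im[...,0],im[...,1],im[...,2]
def cen(m,x,y,w):
    k=m[y-w:y+w+1,x-w:x+w+1];yy,xx=np.nonzero(k);return xx.mean()+x-w,yy.mean()+y-w
wh=(im.min(2)>150)
D={}
D["R"]=cen((r>120)&(g<90),236,166,8);D["G"]=cen((g>110)&(r<100),237,204,8);D["W"]=cen(wh,270,223,5)
for n,p in dict(FL=(312,131),FR=(82,139),BR=(97,257),BL=(307,253),meter=(189,177)).items(): D[n]=cen(wh,*p,8 if n!="meter" else 32)
Q={k:wplane(c,v,s,.07 if k not in("FL","FR","BR","BL") else .072) for k,v in D.items()}
for k in D: print(k,np.round(D[k],1),Q[k].round(4))
print("knob",(Q["W"]+Q["R"]-Q["G"]).round(4))
for i,j,o in (("FR","BR",0),("FL","BL",0),("FR","FL",90),("BR","BL",90)):
    v=Q[j]-Q[i];print(i,j,np.linalg.norm(v).round(4),np.degrees(np.arctan2(v[1],v[0])).round(2)-o)
print("ctr",sum(Q[k] for k in("FL","FR","BR","BL"))/4)
m=((r>130)&(g<80)&(b<80)).astype(np.uint8)[150:230,30:110];yy,xx=np.nonzero(m);print("red",xx.min()+30,xx.max()+30,yy.min()+150,yy.max()+150,xx.mean()+30,yy.mean()+150)
print(wplane(c,(75.5,191),s,.161))
```

```text
R [235.6 165.5] [ 0.5564 -0.2063  0.07  ]
G [236.6 203.3] [ 0.5906 -0.2276  0.07  ]
W [269.6 221.5] [ 0.6261 -0.209   0.07  ]
FL [311.4 130.7] [ 0.5662 -0.1227  0.072 ]
FR [ 79.2 139. ] [ 0.4307 -0.339   0.072 ]
BR [ 94.  251.5] [ 0.5457 -0.4143  0.072 ]
BL [306.8 255. ] [ 0.6808 -0.1945  0.072 ]
meter [188.5 175.2] [ 0.538  -0.2538  0.07  ]
knob [ 0.5919 -0.1877  0.07  ]
FR BR 0.1375 -33.19
FL BL 0.1352 -32.08
FR FL 0.2553 -32.07
BR BL 0.2579 -31.57
ctr [ 0.55584012 -0.26762645  0.072     ]
red 46 103 175 209 75.07721761327377 192.15698787492022
[ 0.48864134 -0.31697458  0.161     ]
```

>>> carry_out(
  commands=[
    [[0.7,0,-4,40,0,0,0],[0.5,0,0,40,0,0,0],[0.5,0,0,40,0,0,0],[0.5,0,0,30,0,0,0],[0.5,0,0,14,0,0,0],[0.5,0,0,0,0,0,0],[0,0,0,0,0,0,0],[0,0,0,0,0,0,0],[0,0,0,0,0,0,0],[0,0,0,0,0,0,0],[0,0,0,0,0,0,0]],
  ],
  force=40,
)

```text
time: 4.55
position: [0.5929, -0.1878, 0.1028]
ee_rot: [0.863, 3.018, 0.0]
contact_force: [1.2, 3.9, 6.2]
gripper_width: 0.156
gripper_force: 39.9
```

>>> carry_out(
  commands=[
    [[0,0,0,0,0,0,7.5],[0,0,0,0,0,0,7.5],[0,0,0,0,0,0,7.5],[0,0,0,0,0,0,7.5],[0,0,0,0,0,0,7.5],[0,0,0,0,0,0,7.5],[0,0,0,0,0,0,7.5],[0,0,0,0,0,0,7.5],[0,0,0,0,0,0,0],[0,0,0,0,0,0,0]],
  ],
)

```text
time: 5.8
position: [0.5915, -0.1884, 0.1028]
ee_rot: [2.258, 2.184, -0.001]
contact_force: [-8.7, -4.4, 13.7]
gripper_width: 0.15
gripper_force: 40.8
```

Run:
```python
from h import *
s=status.read_state();print(Ro.from_rotvec(s["ee_rot"]).as_matrix().round(3).tolist(),np.round(s["ft_torque"],2),np.round(s["contact_force"],1),np.round(s["position"],4),s["gripper_width"])
R=Ro.from_rotvec(s["ee_rot"]).as_matrix();print("x yaw",np.degrees(np.arctan2(R[1,0],R[0,0])))
```

```text
[[0.033, 0.999, -0.0], [0.999, -0.033, -0.001], [-0.001, -0.0, -1.0]] [-0.71  1.68 -0.02] [-8.7 -4.4 13.7] [ 0.5915 -0.1884  0.1028] 0.15036306229924673
x yaw 88.08923575878215
```

>>> carry_out(
  commands=[
    [[0.5,0,0,0,0,0,0],[0.5,0,0,0,0,0,0],[0.5,0,0,0,0,0,0],[0.5,0,0,-30,0,0,0],[0.5,0,0,-40,0,0,0],[0.5,0,0,-40,0,0,0],[0.5,0,0,-40,0,0,0],[0.5,0,0,0,0,0,0]],
  ],
)

```text
time: 6.8
position: [0.5933, -0.1883, 0.2545]
ee_rot: [2.254, 2.18, 0.004]
contact_force: [0.5, -0.2, 0.0]
gripper_width: 0.498
gripper_force: 0.0
```

Run:
```python
from h import *
s=status.read_state();c=cams.snapshot("wrist");cv2.imwrite("pics/w2.png",c["image"][:,:,::-1]);print(s["time"],np.round(s["position"],4),np.round(s["joints"],3),np.round(s["contact_force"],1))
```

```text
6.8 [ 0.5933 -0.1883  0.2545] [-0.403  0.479  1.345  0.     1.312 -0.37 ] [ 0.5 -0.2  0. ]
```

View pics/w2.png

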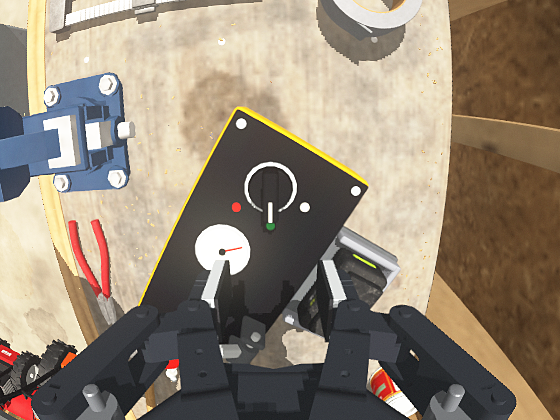

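The knob's white line now ends at the green dot (270,226), so the knob is done. Next is the lever: shut the fingers and go above the paddle.

>>> carry_out(
  commands=[
    [[0,-33,-25,0,0,0,0],[0,-33,-25,0,0,0,0],[0,-32,-24,0,0,0,0],[0,-32,-24,0,0,0,0],[0,0,0,0,0,0,10],[0,0,0,0,0,0,10],[0,0,0,0,0,0,10],[0,0,0,0,0,0,0],[0,0,0,0,0,0,0]],
  ],
)

```text
time: 7.98
position: [0.4894, -0.3142, 0.2506]
ee_rot: [-2.742, -1.53, 0.001]
contact_force: [-0.1, 0.6, -1.1]
gripper_width: -0.0
gripper_force: 0.0
```

Run:
```python
from h import *
s=status.read_state();c=cams.snapshot("wrist");cv2.imwrite("pics/w3.png",c["image"][:,:,::-1]);R=Ro.from_rotvec(s["ee_rot"]).as_matrix();p=np.array(s["position"])
print(s["time"],p.round(4),np.degrees(np.arctan2(R[1,0],R[0,0])),s["gripper_width"],np.round(s["joints"],3))
for t in (.254-.154,): print("paddle px",wpix(c,[.489,-.317,.161],s),"tip px",wpix(c,p+.014*R[:,2],s))
im=c["image"].astype(int);m=((im[...,0]>130)&(im[...,1]<80)&(im[...,2]<80)).astype(np.uint8);n,l,st,ce=cv2.connectedComponentsWithStats(m)
for i in range(1,n):
    if st[i,4]>60: print(st[i],ce[i].round(1),wplane(c,ce[i],s,.161).round(4))
```

```text
7.975 [ 0.4894 -0.3142  0.2506] 58.32320281583221 -0.0002243533901880006 [-0.673  0.428  1.448 -0.     1.267 -0.121]
paddle px (np.float64(274.1907772256031), np.float64(225.1611329383408)) tip px (np.float64(272.1704041204608), np.float64(273.5568914978981))
[146 183  50  85 491] [176.1 231.8] [ 0.4238 -0.2834  0.161 ]
[ 256  194   44   67 2630] [277.4 226.8] [ 0.4903 -0.3193  0.161 ]
[507 198  32  44 569] [519.6 217.9] [ 0.677  -0.4282  0.161 ]
[123 201  62  71 313] [150.6 234.7] [ 0.4044 -0.2746  0.161 ]
[ 405  317   51   40 1077] [433.3 334.2] [ 0.5586 -0.4921  0.161 ]
```

View pics/w3.png

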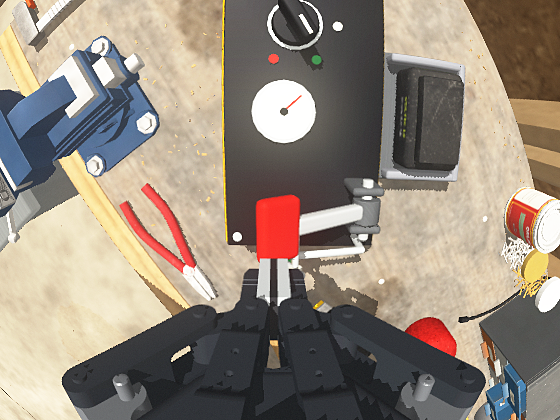

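Paddle top is at (277,227), almost straight below the shut fingertips (about 3 mm off). Descend and press along its arc.

>>> carry_out(
  commands=[
    [[0,-2,0,35,0,0,0],[0,0,0,28,0,0,0],[0,0,0,6,0,0,0],[0,-1,-3,7,0,0,0],[0,0,-3,7,0,0,0],[0,0,-3,7,0,0,0],[0,0,-2,7,0,0,0],[0,0,-2,7,0,0,0],[0,0,0,0,0,0,0]],
  ],
)

```text
time: 9.15
position: [0.4769, -0.3098, 0.1486]
ee_rot: [2.744, 1.528, 0.0]
contact_force: [-3.9, 4.0, 10.9]
gripper_width: 0.003
gripper_force: 4.8
```

Run:
```python
from h import *
s=status.read_state();c=cams.snapshot("wrist");d=cams.snapshot("side");print(s["time"],np.round(s["position"],4),np.round(s["contact_force"],1),np.round(s["ft_torque"],2))
a=d["image"][170:300,215:365,::-1];a=cv2.resize(a,(485,420),interpolation=cv2.INTER_CUBIC);w=c["image"][:,180:490,::-1];cv2.imwrite("pics/m1.png",np.hstack([a,w]))
```

```text
9.15 [ 0.4769 -0.3098  0.1486] [-3.9  4.  10.9] [ 0.68  0.63 -0.06]
```

View pics/m1.png

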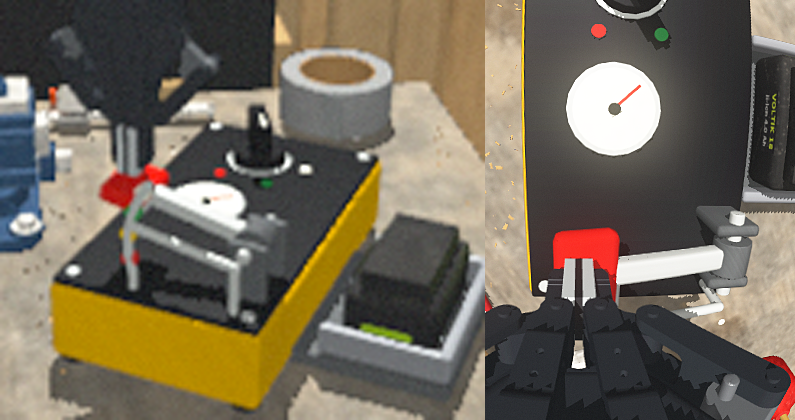

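In the side view the fingertips press the red paddle at (130,185), and the knob bar lines up with the green dot. In the wrist view the tips are on the paddle, about 3 mm outboard of its centre. Going straight down now.

>>> carry_out(
  commands=[
    [[0,0,0,7,0,0,0],[0,0,0,7,0,0,0],[0,0,0,7,0,0,0],[0,0,0,7,0,0,0],[0,0,0,5,0,0,0],[0,0,0,0,0,0,0],[0,0,0,0,0,0,0]],
  ],
)

```text
time: 10.12
position: [0.4762, -0.3094, 0.1146]
ee_rot: [-2.743, -1.527, 0.001]
contact_force: [-6.9, 4.9, 8.0]
gripper_width: -0.001
gripper_force: 4.2
```

>>> carry_out(
  commands=[
    [[0,0,0,1.5,0,0,0],[0,0,0,1.5,0,0,0],[0,0,0,0,0,0,0]],
  ],
)

```text
time: 10.5
position: [0.4763, -0.3095, 0.1117]
ee_rot: [-2.743, -1.527, 0.001]
contact_force: [-6.8, 3.8, 9.1]
gripper_width: -0.003
gripper_force: 5.1
```

>>> carry_out(
  commands=[
    [[0,0,0,1,0,0,0],[0,0,0,1,0,0,0],[0,0,0,0,0,0,0]],
  ],
)

```text
time: 10.88
position: [0.4764, -0.3096, 0.1098]
ee_rot: [-2.744, -1.528, 0.001]
contact_force: [-5.4, 4.5, 10.1]
gripper_width: -0.003
gripper_force: 5.6
```

>>> carry_out(
  commands=[
    [[0,0,0,1,0,0,0],[0,0,0,0,0,0,0]],
  ],
)

```text
time: 11.12
position: [0.4765, -0.3096, 0.1088]
ee_rot: [-2.744, -1.528, 0.001]
contact_force: [-6.2, 4.2, 9.2]
gripper_width: -0.0
gripper_force: 5.8
```

>>> carry_out(
  commands=[
    [[0,0,0,1,0,0,0],[0,0,0,0,0,0,0]],
  ],
)

```text
time: 11.38
position: [0.4766, -0.3097, 0.1079]
ee_rot: [-2.744, -1.528, 0.001]
contact_force: [-5.6, 3.9, 11.2]
gripper_width: -0.001
gripper_force: 6.0
```

Run:
```python
from h import *
s=status.read_state();c=cams.snapshot("wrist");d=cams.snapshot("side");print(s["time"],np.round(s["position"],4),np.round(s["contact_force"],1),np.round(s["ft_torque"],2))
a=d["image"][170:300,215:365,::-1];a=cv2.resize(a,(485,420),interpolation=cv2.INTER_CUBIC);w=c["image"][:,180:490,::-1];cv2.imwrite("pics/m2.png",np.hstack([a,w]))
```

```text
11.375 [ 0.4766 -0.3097  0.1079] [-5.6  3.9 11.2] [0.63 0.89 0.08]
```

View pics/m2.png

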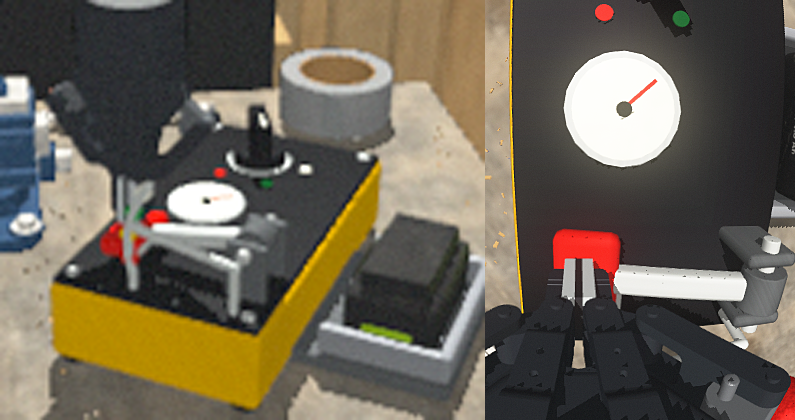

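The paddle is well down in both views: (125,235) in the side crop and (587,250) in the wrist crop. The knob bar still points at the green dot. I'll compute the lever angle from the lever rod.

Run:
```python
from h import *
s=status.read_state();c=cams.snapshot("wrist");d=cams.snapshot("side")
ps=np.radians(-32);ex=np.array([np.cos(ps),np.sin(ps),0]);ey=np.array([-np.sin(ps),np.cos(ps),0]);ez=np.array([0,0,1.])
p0=np.array([.490,-.318,.161])
piv=p0+ex*.0768;piv[2]=.105
def pt(q,r,h,y):
    t=.56-q;return piv+ex*(-r*np.cos(t)+h*np.sin(t))+ez*(r*np.sin(t)+h*np.cos(t))+ey*y
sp=lambda p:(cv2.projectPoints(p,np.array(d["rvec"]),np.array(d["tvec"]),np.array(d["mtx"]),None)[0].ravel()-[215,170])*3.23
wp=lambda p:np.array(wpix(c,p,s))-[180,0]
print("piv",sp(piv).round(),wp(piv).round())
for q in (.48,.6,.72,.76):
    print(q,"side ctr",sp(pt(q,95,7,0)).round(),"wrist +y edge out/in",wp(pt(q,112,7,.025)).round(),wp(pt(q,78,7,.025)).round(), "side -y edge bottom out/in",sp(pt(q,112,-7,-.025)).round(),sp(pt(q,78,-7,-.025)).round())
im=c["image"].astype(int);m=((im[...,0]>130)&(im[...,1]<80)&(im[...,2]<80)).astype(np.uint8)[200:320,215:320];yy,xx=np.nonzero(m);print("red wrist",xx.min()+35,xx.max()+35,yy.min()+200)
im=d["image"].astype(int);m=((im[...,0]>110)&(im[...,1]<60)&(im[...,2]<60)).astype(np.uint8)[225:260,240:270];yy,xx=np.nonzero(m);print("red side crop",(xx.min()+25)*3.23,(xx.max()+25)*3.23,(yy.min()+55)*3.23,(yy.max()+55)*3.23)
R=Ro.from_rotvec(s["ee_rot"]).as_matrix();tip=np.array(s["position"])+.014*R[:,2];v=tip-piv;print("tip rel pivot",v@ex,v@ey,v[2])
```

```text
piv [249. 233.] [270. 278.]
0.48 side ctr [-3863. -1335.] wrist +y edge out/in [-461.  234.] [-469.  239.] side -y edge bottom out/in [-3169.  -630.] [-3026.  -511.]
0.6 side ctr [-3223.  -696.] wrist +y edge out/in [-424.  213.] [-432.  217.] side -y edge bottom out/in [-2720.  -184.] [-2611.   -96.]
0.72 side ctr [-2761.  -235.] wrist +y edge out/in [-387.  195.] [-395.  199.] side -y edge bottom out/in [-2370.   163.] [-2282.   232.]
0.76 side ctr [-2632.  -107.] wrist +y edge out/in [-374.  189.] [-382.  193.] side -y edge bottom out/in [-2268.   264.] [-2185.   328.]
red wrist 68 134 229
red side crop 100.13 164.73 209.95 258.4
tip rel pivot -0.09262546069713638 -2.6070062184350984e-05 -0.011181678136657935
```

Unit slip: mm and m were mixed in the lever points. Fixing that.

Run:
```python
from h import *
s=status.read_state();c=cams.snapshot("wrist");d=cams.snapshot("side")
ps=np.radians(-32);ex=np.array([np.cos(ps),np.sin(ps),0]);ey=np.array([-np.sin(ps),np.cos(ps),0]);ez=np.array([0,0,1.])
piv=np.array([.490,-.318,.105])+ex*.0768
def pt(q,r,h,y):
    t=.56-q;r/=1e3;h/=1e3;return piv+ex*(-r*np.cos(t)+h*np.sin(t))+ez*(r*np.sin(t)+h*np.cos(t))+ey*y
sp=lambda p:(cv2.projectPoints(p,np.array(d["rvec"]),np.array(d["tvec"]),np.array(d["mtx"]),None)[0].ravel()-[215,170])*3.23
wp=lambda p:np.array(wpix(c,p,s))-[180-485,0]
for q in (.48,.6,.72,.76):
    print(q,"wrist top +y edge out/in",wp(pt(q,112,7,.025)).round(),wp(pt(q,78,7,.025)).round(),"side -y bottom out/in",sp(pt(q,112,-7,-.025)).round(),sp(pt(q,78,-7,-.025)).round(),"top +y out",sp(pt(q,112,7,.025)).round(),"in",sp(pt(q,78,7,.025)).round())
```

```text
0.48 wrist top +y edge out/in [530. 251.] [616. 249.] side -y bottom out/in [ 87. 212.] [130. 226.] top +y out [120. 165.] in [162. 177.]
0.6 wrist top +y edge out/in [532. 238.] [611. 240.] side -y bottom out/in [ 88. 229.] [131. 238.] top +y out [119. 180.] in [161. 188.]
0.72 wrist top +y edge out/in [537. 227.] [609. 231.] side -y bottom out/in [ 91. 246.] [133. 250.] top +y out [120. 197.] in [161. 200.]
0.76 wrist top +y edge out/in [539. 224.] [609. 229.] side -y bottom out/in [ 93. 251.] [135. 254.] top +y out [121. 202.] in [162. 204.]
```

Both views put the lever at about 0.72–0.76. I'll press slightly further until the force shows the hard stop.

>>> carry_out(
  commands=[
    [[0,0,0,1,0,0,0],[0,0,0,0,0,0,0],[0,0,0,0,0,0,0]],
  ],
)

```text
time: 12.05
position: [0.4767, -0.3097, 0.1071]
ee_rot: [-2.744, -1.528, 0.0]
contact_force: [-5.5, 5.2, 15.0]
gripper_width: -0.005
gripper_force: 8.3
```

>>> carry_out(
  commands=[
    [[0,0,0,1,0,0,0],[0,0,0,0,0,0,0],[0,0,0,0,0,0,0]],
  ],
)

```text
time: 12.42
position: [0.4768, -0.3098, 0.1067]
ee_rot: [-2.745, -1.528, 0.0]
contact_force: [-8.9, 5.3, 25.5]
gripper_width: 0.002
gripper_force: 13.6
```

The force now climbs steeply, so the lever is on its stop, past the third detent. One short hold to check it stays steady.

>>> carry_out(
  commands=[
    [[0,0,0,0,0,0,0],[0,0,0,0,0,0,0],[0,0,0,0,0,0,0],[0,0,0,0,0,0,0]],
  ],
)

```text
time: 12.92
position: [0.4768, -0.3098, 0.1066]
ee_rot: [-2.745, -1.528, 0.0]
contact_force: [-7.3, 5.4, 26.1]
gripper_width: 0.003
gripper_force: 13.6
```

```bash
python3 -c "
from workcell import order,status
s=status.read_state();f=s['contact_force'];print(s['time'],s['position'],f)
if 12<f[2]<35: print(order.hand_in())"
```

```text
12.925 [ 0.47677141 -0.30980621  0.10664737] [-7.33132292  5.40799935 26.05650135]
the job is handed in; nothing more can be done
None
```

I handed the job in at 12.9 s with the knob at the green mark and the fingertips holding the lever down at its hard stop, past the third detent, with a steady 26 N; no verdict came back.

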